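# Fork the spring clip off the turbo actuator's lever pin

### The arm

A 7-joint arm with a two-finger parallel gripper is mounted at the origin on the work surface. World frame = base frame: x ahead of the robot, y to its left, z up, the work surface at z = 0. Lengths are in mm, angles in rad, forces in N, time in s.
With the tool pointing down it reaches from about 400 to 875 mm from the base axis. Payload 4.4 kg.
Tool frame: the origin (TCP) lies at the very end of the fingers, on their centre line; the grasp point (between the pads) lies 19 mm behind it (ctrl.grasp_offset is the distance from the TCP to the grasp point, in mm); z points along the fingers, y is the line along which they close (so a half turn about z gives the same grasp; the last joint's range is limited). The gripper opens to 85 mm and grips with 20 to 120 N. Pads are 22 mm wide; open, the fingers measure 114 mm over their backs; the gripper's body (76 mm by 85 mm) begins 54 mm behind the grasp point. The pads swing forward as they close: fully open they stand 13 mm farther back than shut.
Start: joints at [1.217, 0.628, 0.038, 1.517, -0.027, 0.996, -0.02], TCP at [184.526, -623.272, 231.313] pointing down, gripper open.
Joint ranges: [-3.06, 3.06], [-0.37, 2.12], [-1.25, 1.32], [0.18, 2.47], [-1.1, 4.24], [0.23, 1.98], [-2.94, 2.94]. Speed limits (rad/s): [2.57, 2.57, 3.14, 3.14, 3.14, 3.14, 3.14].

### API

Orientations are given as [roll, pitch, yaw] about the fixed x, y, z axes, in that order (R = Rz(yaw) Ry(pitch) Rx(roll)).
In Python, from cell import status, cams, ctrl gives the robot as it stands.
- The arm moves only by the tool move_arm, never from a script. Its argument "plan" is a list of rows, each a list of 3 entries, a list of its own where there are three numbers: the shift along the world's x, y, z in mm, then the turn, a rotation vector about the world's x, y, z in degrees, then the opening, from 0 (shut) to 1 (fully open). In form: [[[x, y, z], [wx, wy, wz], gripper], ...]. A call has 1 to 10 rows; each row shifts and turns the commanded pose from where the row before left it; what a row does not reach is not made up. A row lasts 1/8 s, in which the tool goes at most 62.5 mm and 10.7 degrees, less where a joint would pass 70% of its speed; a pose out of reach is approached as far as the arm can. A call with a gripper value outside its range is refused whole. The fingers move at their own pace and stop on an object; the grip force is fixed at half the most. Time passes only in rows, so rows that do not move let the fingers close. It gives the time, the measured TCP pose, the force, the opening and the grip force at its end, in the units of the state.
- status.read_state(): the state, without advancing time (a new reading comes with each control period).
- cams.get_image(name): name is "scene" or "top"; returns the picture (420x560x3 uint8, blue, green, red); there is no depth.
- cams.camera_params(name): a dict with "K" (3x3 intrinsics, pixels), "pose" (4x4, takes a point from camera to world coordinates). Camera axes: x right, y down, z forward; pixel columns grow to the right and rows downward; lengths in mm; the calibration is good to about 2 mm. A picture is of the moment at which its call begins. camera_params takes no time and is no camera call.
- ctrl.finish_job(): hands the job in; it is judged then, once.
The state is a dict: "clock": time; "qpos": joint angles; "qd": joint speeds; "tau": joint torques, N m; "eef_pos": TCP position; "tool_rot": TCP orientation; "force": force on the tool from outside, world axes, zero at the start; "torque": the same for the moment, N m; "width": finger opening in mm; "gripper_force": force on a finger pad.
Only numpy, scipy, OpenCV 4.12 (cv2) and the standard library are available. Lean on these libraries where they do the work, as an engineer would, in place of code of your own. Each camera call takes 0.05 s, during which the arm holds its last target. There are 200 camera calls.

### The job

The flat spring clip still holds the turbo actuator's rod on its lever pin. Take the forked hand wedge by its handle, slide it under the clip with a prong on either side of the pin so that the clip spreads and rides up off the pin's head, then carry the clip away on the wedge and set the wedge down upright on the black mat, so that wedge and clip both end up lying on the mat. Do not handle the clip with the gripper, and leave the solid wedge, the spanner and the compressor wheel where they are.

Things in the scene. Friction and masses are not known exactly. Their poses are not given: they have to be found in the camera images.
- fixture: Fixed linkage fixture. Aluminium plate 8 mm thick, x -60 to +155, y +-55 mm. Origin: on the bench under the upright lever pin. A thin rod (8 mm, centre z = 14 mm) runs from the pin along +x to a canister 44 mm across at x = 100 to 150 mm. The -x side is free: the fork slides in from there along +x, just over the plate (touching it is fine), a prong on each side of pin and rod, short of the canister.
- pin_top (a point): Centre of the flat top of the pin's head, 32 mm above the bench; axes as the fixture's. The steel pin from below: boss 18 mm across up to 20 mm above the bench, neck 12 mm up to 25 mm, then widening to a head 16 mm across. A guide key 10 mm wide stands against its -x side (x -12 to -6, top at z = 40 mm), inside the clip: it keeps the clip from being pushed along +x.
- clip: Loose oiled flat spring-steel U, dark, 50 x 64 x 4 mm, 80 g, lying level round the pin's neck on the boss, underside 20 mm above the bench (12 above the plate). Origin: underside, at the pin's axis. Closed end towards the fixture's -x (edge at -26 mm), two jaws along +x (ends at +24, a dark dot on each), y +-32. Sprung jaws must spread 2 mm each to pass the head (5 to 15 N); once off it just lies on the wedge: carry it level and smoothly.
- fork_wedge: Loose forked steel hand wedge, 300 g, on the mat. Origin: underside, in the slot where the pin's axis should come. x from -61 (heel) to +75 mm (tips). Two 12 mm prongs along +x (y 20 to 32 mm either side), 40 mm slot open at the tips, ending at x = -14. Top rises from 2 mm at the tips to 22 mm at x = +20, level from there to the heel. Upright black handle at x = -48, 26 (x) by 18 mm (y), z = 22 to 90 mm.
- fork_grip (a point): Grip point of the forked wedge's handle: 72 mm above its underside, at x = -48 mm; axes as the wedge's. Grip firmly across the handle's y faces (18 mm), from above.
- mat: Black rubber mat, fixed, 240 x 240 mm, 3 mm thick; origin under its centre. The two wedges stand on it at first side by side (60 mm either side of the middle in y, either way round). The place the forked wedge was taken from is free to set it down again.
- solid_wedge: Bystander on the mat, to be left alone: a hand wedge of the same size and handle but with a solid tongue and no slot. Origin and axes as the forked wedge.
- spanner: Bystander: steel spanner 150 mm long lying on the bench between fixture and mat.
- wheel: Bystander: aluminium compressor wheel 64 mm across, 28 mm high, on the bench beyond.
Things that resemble listed ones, but are neither listed nor needed, are in the scene too. Leave any orange look-alike of the fork_wedge alone.

How it is judged:
By the outcome, as a careful person would: the job done as asked, in the order asked, and still so for the second after the job is handed in, with the robot touching nothing.
It also fails if it takes over 62 s, if anything falls off the work surface, if the arm or the gripper's body presses on something with over 40 N, if the wrist force passes 120 N, or if a joint passes its speed limit or range.

## Working session

There is one attempt and no reset: what is moved stays moved. The work goes in short steps, Python scripts to look and compute and a tool call to move; the robot and the scene stay as the last step left them, time stands still between calls to the robot, and variables do not carry over. Pictures are saved under pics/ and viewed, at most 10 in all, crops included, and the job is handed in when it is done.

Besides the shell and the picture viewer there is one more tool, called after "Call:" in YAML: its name, and indented under it one key for each argument. move_arm: Moves the arm, as the interface text tells. Its arguments: {"type":"object","properties":{"plan":{"type":"array","items":{"type":"array"}}},"required":["plan"]}

```bash
mkdir -p pics; ls
python3 - <<'E'
from cell import status,cams,ctrl
import cv2
s=status.read_state();print(s)
for n in("scene","top"):
    im=cams.get_image(n);cv2.imwrite(f"pics/{n}0.png",im);p=cams.camera_params(n);print(p)
E
```

```text
pics
{'clock': 0.0, 'qpos': array([ 1.21719955,  0.62933792,  0.03846094,  1.51840237, -0.02701372,
        0.99632879, -0.02000702]), 'qd': array([-0.00040985,  0.00236384,  0.00135757,  0.00142437,  0.00043488,
       -0.00080896,  0.00011388]), 'tau': array([-2.45487254e-04, -5.63393962e+01,  1.22625601e+00, -1.93439966e+01,
        1.09964266e-02,  1.05837313e-02,  2.24612307e-05]), 'eef_pos': array([ 184.33041007, -622.63338243,  230.38379422]), 'tool_rot': array([-3.13963493e+00,  2.60786483e-05,  2.87766181e-01]), 'force': array([ 0.55098048,  0.09271992, -0.12101908]), 'torque': array([ 0.01308531, -0.00650029, -0.03515727]), 'gripper_force': 0.0, 'width': 85.29262738021424}
{'K': array([[381.29609244,   0.        , 277.91150317],
       [  0.        , 381.29609244, 210.04252175],
       [  0.        ,   0.        ,   1.        ]]), 'pose': array([[ 2.91464072e-02,  7.19580033e-01, -6.93797567e-01,
         1.03889489e+03],
       [ 9.99556172e-01, -1.67041923e-02,  2.46663706e-02,
        -1.11483510e+01],
       [ 6.16009981e-03, -6.94208576e-01, -7.19747530e-01,
         5.61383997e+02],
       [ 0.00000000e+00,  0.00000000e+00,  0.00000000e+00,
         1.00000000e+00]])}
{'K': array([[423.24302016,   0.        , 280.52099289],
       [  0.        , 423.24302016, 212.28370927],
       [  0.        ,   0.        ,   1.        ]]), 'pose': array([[ 2.57212610e-02, -9.95179973e-01,  9.46321224e-02,
         4.84205767e+02],
       [-9.99667709e-01, -2.57666771e-02,  7.42168842e-04,
         1.61266885e+01],
       [ 1.69976377e-03, -9.46197665e-02, -9.95512034e-01,
         8.74324777e+02],
       [ 0.00000000e+00,  0.00000000e+00,  0.00000000e+00,
         1.00000000e+00]])}
```

View pics/top0.png

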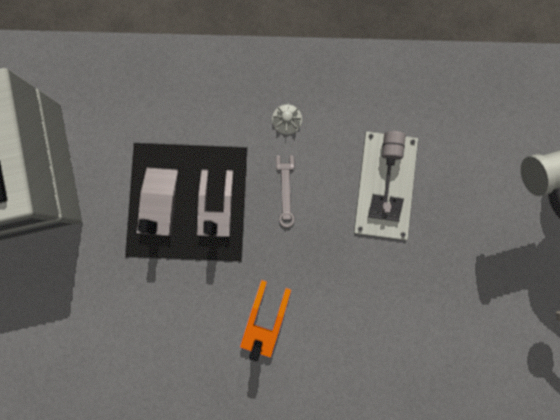

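View pics/scene0.png

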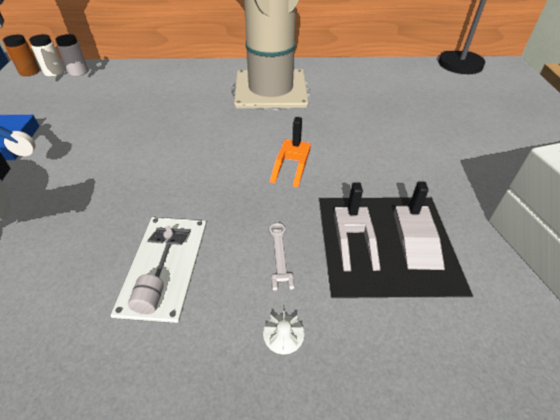

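The top view shows the steel fork at (215,203), the solid wedge at (157,200) and the orange look-alike fork at (267,320). The fixture's pin is at (387,207) and its canister at (393,142). I choose the steel fork on the mat, because it has the open slot and isn't orange. Next is a close crop.

```bash
cat > h.py <<'E'
import numpy as np, cv2
from cell import status,cams,ctrl
def ray(n,u,v):
    p=cams.camera_params(n);d=p["pose"][:3,:3]@np.linalg.inv(p["K"])@[u,v,1];return p["pose"][:3,3],d
def plane(n,u,v,z):
    o,d=ray(n,u,v);return o+d*(z-o[2])/d[2]
def two(a,b):
    (o,d),(q,e)=ray("top",*a),ray("scene",*b)
    s=np.linalg.lstsq(np.c_[d,-e],q-o,rcond=None)[0];x,y=o+d*s[0],q+e*s[1];return (x+y)/2,np.linalg.norm(x-y)
def proj(n,P):
    p=cams.camera_params(n);c=np.linalg.inv(p["pose"])@np.append(P,1);c=p["K"]@c[:3];return c[:2]/c[2]
E
python3 - <<'E'
import cv2,numpy as np
t=cv2.imread("pics/top0.png");s=cv2.imread("pics/scene0.png")
a=cv2.resize(t[155:250,190:250],None,fx=5,fy=5,interpolation=2)
b=cv2.resize(t[125:245,350:425],None,fx=5,fy=5,interpolation=2)
o=np.zeros((600,800,3),np.uint8);o[:475,:300]=a;o[:600,310:685]=b
cv2.imwrite("pics/c1.png",o)
a=cv2.resize(s[175:275,325:385],None,fx=5,fy=5,interpolation=2)
b=cv2.resize(s[210:320,110:210],None,fx=4.5,fy=4.5,interpolation=2)
o=np.zeros((600,800,3),np.uint8);o[:500,:300]=a;o[:495,310:760]=b
cv2.imwrite("pics/c2.png",o)
E
```

```text
(no output)
```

View pics/c1.png

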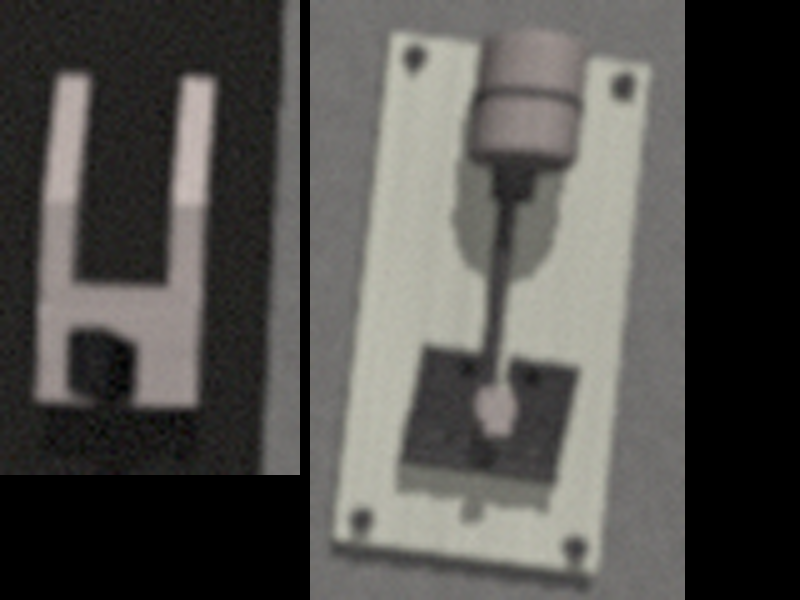

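View pics/c2.png

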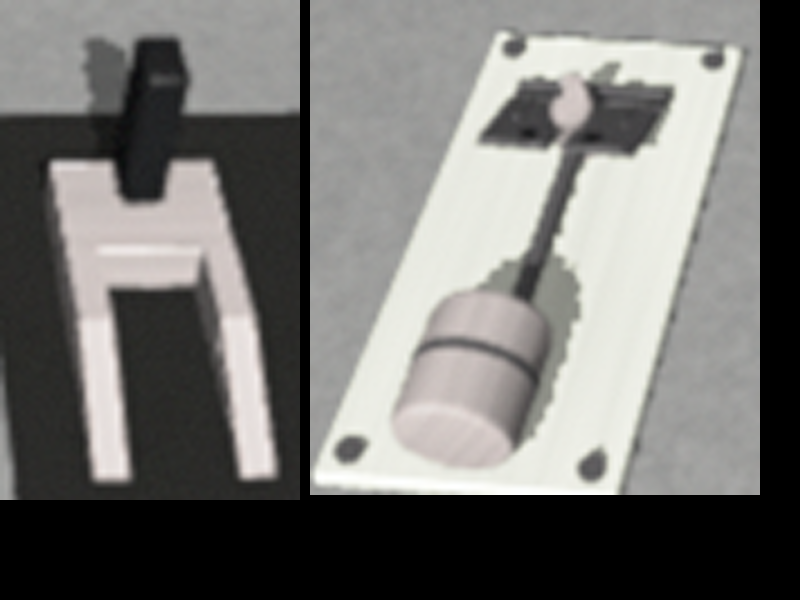

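```bash
cat > m.py <<'E'
from h import *
def W(n,pts,z): return np.array([plane(n,u,v,z)[:2] for u,v in pts])
def rect(n,m,z):
    c=max(cv2.findContours(m.astype(np.uint8),0,2)[0],key=cv2.contourArea)
    w=W(n,c[:,0,:].astype(float),z).astype(np.float32);return cv2.minAreaRect(w)
for n in("top","scene"):
    im=cv2.imread(f"pics/{n}0.png").astype(int);g=im.min(2);m=np.zeros(g.shape,bool)
    R=(slice(110,260),slice(340,430)) if n=="top" else (slice(205,330),slice(105,215))
    m[R]=g[R]>(150 if n=="top" else 190);print(n,"plate",rect(n,m,8))
t=np.array
C=lambda a:[(190+u/5-.4,155+v/5-.4) for u,v in a]
D=lambda a:[(350+(u-310)/5-.4,125+v/5-.4) for u,v in a]
S=lambda a:[(325+u/5-.4,175+v/5-.4) for u,v in a]
Q=lambda a:[(110+(u-310)/4.5-.4,210+v/4.5-.4) for u,v in a]
print("fork top tips",W("top",C([(57,73),(91,73),(182,76),(217,78)]),5),"\nheel",W("top",C([(36,402),(198,407)]),25),"\nslotend",W("top",C([(77,283),(168,286)]),25))
print("fork scene tips",W("scene",S([(93,481),(131,481),(242,477),(278,475)]),5),"\nheel",W("scene",S([(48,163),(213,162)]),25),"handletop",W("scene",S([(162,57)]),93))
print("plate top",W("top",D([(390,31),(650,66),(598,570),(333,541)]),8))
print("pin",W("top",D([(495,402)]),32),"clip",W("top",D([(425,345),(580,367),(553,482),(402,463)]),24))
print("pin scene",W("scene",Q([(572,100)]),32))
print("clip scene",W("scene",Q([(480,138),(636,155),(673,87),(524,80)]),24))
E
python3 m.py
```

```text
top plate ((630.2753295898438, -200.4487762451172), (107.44023895263672, 212.3280029296875), 83.92533111572266)
scene plate ((632.4669189453125, -200.62852478027344), (109.17806243896484, 217.98255920410156), 84.04561614990234)
fork top tips [[652.66116426 184.65656466]
 [653.03011356 170.50316294]
 [652.75104407 132.57010135]
 [652.28653294 117.96872478]] 
heel [[514.86427909 183.37515611]
 [514.5370407  118.37842195]] 
slotend [[563.19504086 168.98792838]
 [562.93023583 132.27736548]]
fork scene tips [[653.7011318  118.44012457]
 [654.03390794 131.8277272 ]
 [653.31545846 171.3004832 ]
 [652.78379091 184.20428168]] 
heel [[516.64358126 118.38830921]
 [517.60040862 183.65899959]] handletop [[529.94915414 150.63670354]]
plate top [[ 742.60516102 -157.0110209 ]
 [ 730.47019815 -265.9094616 ]
 [ 519.21982231 -243.59774745]
 [ 528.28384744 -135.10370517]]
pin [[ 584.42851998 -195.30280474]] clip [[ 607.90559774 -168.87816649]
 [ 600.54378447 -231.72123525]
 [ 553.53655559 -220.75369833]
 [ 559.64695669 -159.84794209]]
pin scene [[ 579.1068232  -195.36915482]]
clip scene [[ 591.53604232 -231.70090113]
 [ 601.85477873 -167.68079174]
 [ 566.02809009 -157.60695798]
 [ 560.68602376 -219.92891486]]
```

The crop confirms the choice: a bare steel fork with an open slot, handle at its -x end. By my measurements:
- **Fork:** origin about (577.5, 151), yaw about 0, measured length 137 mm against 136 mm given. The handle is at (529.5, 151).
- **Pin:** (584.3, -195.4). The fixture's yaw is about -6°, and the plate measures about 215 x 108 mm, as it should.

I'll approach the fork's handle.

Call:
move_arm:
  plan:
    - [[30, 37, 0], [0, 0, -1.65], 1]
    - [[30, 37, 0], [0, 0, -1.65], 1]
    - [[30, 37, 0], [0, 0, -1.65], 1]
    - [[30, 37, 0], [0, 0, -1.65], 1]
    - [[30, 37, 0], [0, 0, -1.65], 1]
    - [[30, 37, 0], [0, 0, -1.65], 1]
    - [[30, 37, 0], [0, 0, -1.65], 1]
    - [[30, 37, 0], [0, 0, -1.65], 1]
    - [[30, 37, 0], [0, 0, -1.65], 1]
    - [[30, 37, 0], [0, 0, -1.65], 1]

```text
clock: 1.35
eef_pos: [485.2, -251.9, 231.1]
tool_rot: [-3.141, 0.0, -0.001]
force: [-0.3, -0.2, -0.2]
width: 85.3
gripper_force: 0.0
```

Call:
move_arm:
  plan:
    - [[4.5, 40, -7], [0, 0, 0], 1]
    - [[4.5, 40, -7], [0, 0, 0], 1]
    - [[4.5, 40, -7], [0, 0, 0], 1]
    - [[4.5, 40, -7], [0, 0, 0], 1]
    - [[4.5, 40, -7], [0, 0, 0], 1]
    - [[4.5, 40, -7], [0, 0, 0], 1]
    - [[4.5, 40, -7], [0, 0, 0], 1]
    - [[4.5, 40, -7], [0, 0, 0], 1]
    - [[4.5, 44, -7], [0, 0, 0], 1]
    - [[0, 0, 0], [0, 0, 0], 1]

```text
clock: 2.6
eef_pos: [524.4, 115.5, 167.4]
tool_rot: [-3.14, 0.001, 0.007]
force: [0.1, -1.8, -0.4]
width: 85.4
gripper_force: 0.0
```

Call:
move_arm:
  plan:
    - [[1, 10, -12], [0, 0, 0], 1]
    - [[1, 10, -12], [0, 0, 0], 1]
    - [[1, 10, -12], [0, 0, 0], 1]
    - [[1.5, 10, -12], [0, 0, 0], 1]
    - [[0, 0, 0], [0, 0, 0], 1]
    - [[0, 0, 0], [0, 0, 0], 1]

```text
clock: 3.35
eef_pos: [529.6, 150.4, 120.3]
tool_rot: [3.141, -0.0, -0.001]
force: [0.7, 0.0, -0.5]
width: 85.5
gripper_force: 0.0
```

Run:
```python
from h import *
s=status.read_state();print(s["eef_pos"],s["tool_rot"],s["qpos"])
t=cams.get_image("top");s=cams.get_image("scene")
o=np.zeros((600,800,3),np.uint8)
a=cv2.resize(t[130:280,130:260],None,fx=3,fy=3);o[:450,:390]=a
b=cv2.resize(s[110:290,310:440],None,fx=3,fy=3);o[:540,400:790]=b
cv2.imwrite("pics/g1.png",o)
```

```text
[529.64674951 150.37895682 120.33618059] [ 3.14120404e+00 -1.11320398e-04 -5.22694886e-04] [-0.3825597   0.64089623  0.0833237   1.90202708 -0.08725684  0.60212729
 -1.81506402]
```

View pics/g1.png

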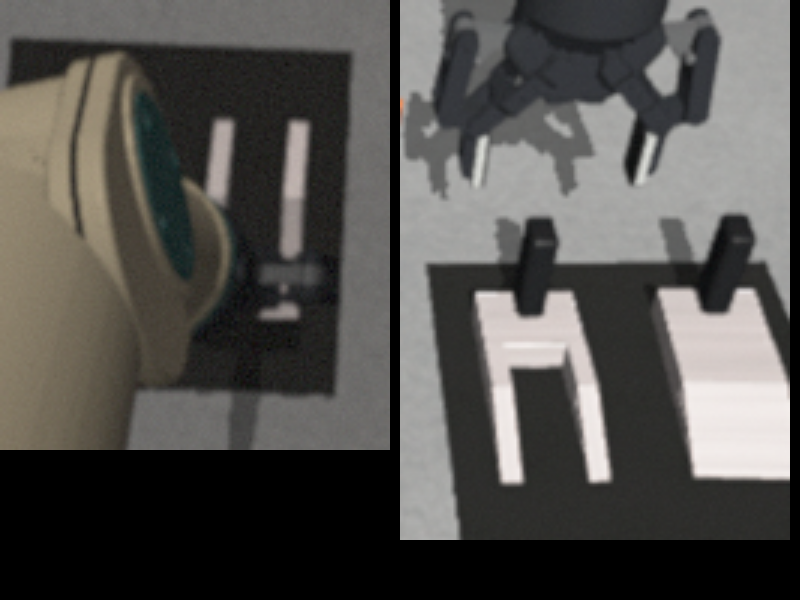

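The scene crop shows the open fingers straddling the fork handle's line, with the handle top at crop (540,225). I'll descend and grip.

Call:
move_arm:
  plan:
    - [[0, 0, -16], [0, 0, 0], 1]
    - [[0, 0, -16], [0, 0, 0], 1]
    - [[0, 0, -16], [0, 0, 0], 1]
    - [[0, 0, -16], [0, 0, 0], 1]
    - [[0, 0, 0], [0, 0, 0], 1]
    - [[0, 0, 0], [0, 0, 0], 0]
    - [[0, 0, 0], [0, 0, 0], 0]
    - [[0, 0, 0], [0, 0, 0], 0]
    - [[0, 0, 0], [0, 0, 0], 0]
    - [[0, 0, 0], [0, 0, 0], 0]

```text
clock: 4.7
eef_pos: [529.9, 150.8, 56.8]
tool_rot: [-3.141, -0.001, -0.0]
force: [-0.0, -0.5, 4.9]
width: 17.6
gripper_force: 59.3
```

Gripped at 17.6 mm with 59 N. Next I lift, go clear of the orange fork, and line up behind the fixture at yaw -6°.

Call:
move_arm:
  plan:
    - [[0, 0, 7], [0, 0, 0], 0]
    - [[0, 0, 14], [0, 0, 0], 0]
    - [[0, 0, 16], [0, 0, 0], 0]
    - [[0, 0, 16], [0, 0, 0], 0]
    - [[0, -15, 14], [0, 0, 0], 0]
    - [[-4, -25, 3], [0, 0, 0], 0]
    - [[-6, -30, 0], [0, 0, 0], 0]
    - [[-6, -33, 0], [0, 0, 0], 0]
    - [[-7, -33, 0], [0, 0, 0], 0]
    - [[-7, -34, 0], [0, 0, 0], 0]

```text
clock: 5.95
eef_pos: [499.0, -21.6, 127.0]
tool_rot: [3.141, -0.0, -0.001]
force: [-0.4, 0.3, -2.5]
width: 17.5
gripper_force: 58.7
```

Call:
move_arm:
  plan:
    - [[-8, -30, 0], [0, 0, -1], 0]
    - [[-12, -30, 0], [0, 0, -1], 0]
    - [[-14, -30, 0], [0, 0, -1], 0]
    - [[-14, -27, 0], [0, 0, -1], 0]
    - [[-14, -20, 0], [0, 0, -1], 0]
    - [[-12, -15, 0], [0, 0, -0.5], 0]
    - [[-9, -7, 0], [0, 0, -0.5], 0]
    - [[0, 0, 0], [0, 0, 0], 0]
    - [[0, 0, 0], [0, 0, 0], 0]

```text
clock: 7.08
eef_pos: [417.2, -177.8, 126.5]
tool_rot: [-3.141, -0.001, -0.104]
force: [-0.1, -0.3, -3.4]
width: 17.3
gripper_force: 58.7
```

Run:
```python
from h import *
s=status.read_state();print(s["eef_pos"],s["tool_rot"],s["force"],s["qpos"])
t=cams.get_image("top");s=cams.get_image("scene")
cv2.imwrite("pics/t2.png",t);cv2.imwrite("pics/s2.png",s)
o=np.zeros((600,800,3),np.uint8)
o[:510,:390]=cv2.resize(t[120:290,310:440],None,fx=3,fy=3)
o[:570,400:790]=cv2.resize(s[110:300,100:230],None,fx=3,fy=3)
cv2.imwrite("pics/g2.png",o)
```

```text
[ 417.18948139 -177.77339452  126.52861244] [-3.14135003e+00 -9.12633412e-04 -1.03806643e-01] [-0.11720083 -0.29903145 -3.39806622] [ 0.31467128  0.53023995  0.03768963  2.15202116 -0.0440364   0.45919926
 -1.28794972]
```

View pics/g2.png

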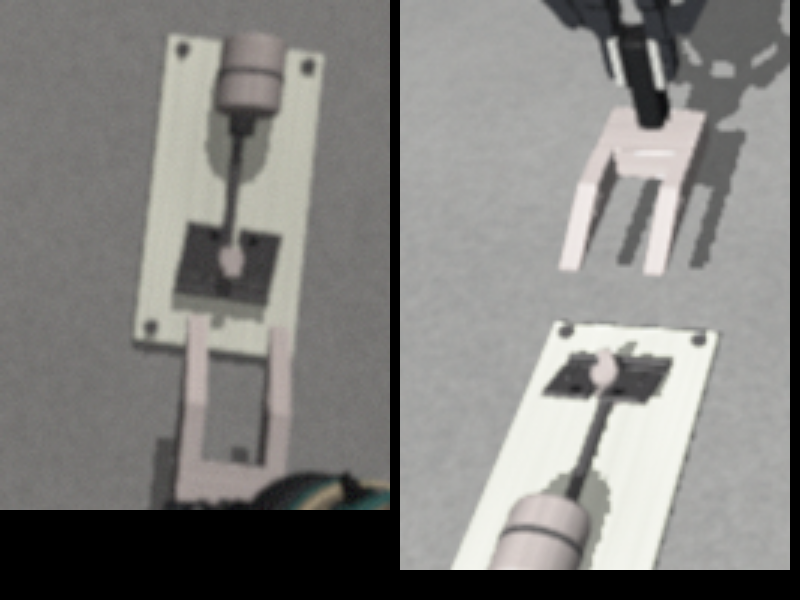

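The fork hangs level and aimed at the fixture. In the top crop the tips are at (200,316) and (279,329), and in the scene crop at (655,270) and (570,268). I'll triangulate them.

Run:
```python
from h import *
T=lambda u,v:(310+u/3,120+v/3); S=lambda u,v:(100+(u-400)/3,110+v/3)
L,e=two(T(200,316),S(655,271));R,f=two(T(279,329),S(570,269))
print(L,e,R,f)
c,s=np.cos(np.radians(-6)),np.sin(np.radians(-6));Rm=np.array([[c,-s],[s,c]])
for P in(L,R): print("fixture frame",Rm.T@(P[:2]-[584.2,-195.5]))
for y in(26,-26):
  p=Rm@[-45,y]+[584.2,-195.5];print("expect px",proj("top",[*p,74.7]),T(200,316),T(279,329))
```

```text
[ 540.04371514 -164.36373416   73.64953111] 3.387550788334467 [ 533.41812967 -216.48696834   69.88219106] 1.178506638857616
fixture frame [-47.16901813  26.35010951]
fixture frame [-48.30994638 -26.1801504 ]
expect px [376.18628872 224.24426923] (376.6666666666667, 225.33333333333331) (403.0, 229.66666666666669)
expect px [403.50095492 227.81559063] (376.6666666666667, 225.33333333333331) (403.0, 229.66666666666669)
```

Call:
move_arm:
  plan:
    - [[0, 0, -12], [0, 0, 0], 0]
    - [[0, 0, -15], [0, 0, 0], 0]
    - [[0, 0, -15], [0, 0, 0], 0]
    - [[0, 0, -12], [0, 0, 0], 0]
    - [[0, 0, -6], [0, 0, 0], 0]
    - [[0, 0, -3], [0, 0, 0], 0]
    - [[0, 0, 0], [0, 0, 0], 0]
    - [[0, 0, 0], [0, 0, 0], 0]

```text
clock: 8.18
eef_pos: [416.8, -178.4, 63.7]
tool_rot: [3.141, -0.001, -0.105]
force: [-0.6, 0.2, -2.1]
width: 17.5
gripper_force: 58.8
```

Call:
move_arm:
  plan:
    - [[5, -0.5, -0.5], [0, 0, 0], 0]
    - [[6, -0.6, -0.5], [0, 0, 0], 0]
    - [[6, -0.6, -0.5], [0, 0, 0], 0]
    - [[6, -0.7, 0], [0, 0, 0], 0]
    - [[6, -0.6, 0], [0, 0, 0], 0]
    - [[6, -0.7, 0], [0, 0, 0], 0]
    - [[3, -0.3, 0], [0, 0, 0], 0]
    - [[0, 0, 0], [0, 0, 0], 0]

```text
clock: 9.18
eef_pos: [455.5, -182.4, 61.8]
tool_rot: [3.141, -0.002, -0.105]
force: [-0.2, -1.4, -2.2]
width: 17.5
gripper_force: 58.9
```

Call:
move_arm:
  plan:
    - [[4, -0.4, -0.5], [0, 0, 0], 0]
    - [[5, -0.5, 0], [0, 0, 0], 0]
    - [[5, -0.5, 0], [0, 0, 0], 0]
    - [[5, -0.5, 0], [0, 0, 0], 0]
    - [[5, -0.6, 0], [0, 0, 0], 0]
    - [[5, -0.5, 0], [0, 0, 0], 0]
    - [[5, -0.6, 0], [0, 0, 0], 0]
    - [[4, -0.4, 0], [0, 0, 0], 0]
    - [[0, 0, 0], [0, 0, 0], 0]

```text
clock: 10.3
eef_pos: [486.6, -185.9, 61.8]
tool_rot: [-3.141, 0.011, -0.107]
force: [-12.7, 1.0, 15.9]
width: 17.0
gripper_force: 61.5
```

Call:
move_arm:
  plan:
    - [[3, -0.3, 0], [0, 0, 0], 0]
    - [[3, -0.3, 0], [0, 0, 0], 0]
    - [[3, -0.3, 0], [0, 0, 0], 0]
    - [[3, -0.3, 0], [0, 0, 0], 0]
    - [[0, 0, 0], [0, 0, 0], 0]
    - [[0, 0, 0], [0, 0, 0], 0]

```text
clock: 11.05
eef_pos: [494.2, -186.7, 61.7]
tool_rot: [-3.14, 0.019, -0.107]
force: [-20.5, 2.3, 24.1]
width: 17.2
gripper_force: 62.9
```

Run:
```python
from h import *
s=status.read_state();print(s["eef_pos"],s["tool_rot"],s["force"],s["torque"])
t=cams.get_image("top");s=cams.get_image("scene")
o=np.zeros((600,800,3),np.uint8)
o[:480,:320]=cv2.resize(t[125:245,350:430],None,fx=4,fy=4)
o[:560,330:790]=cv2.resize(s[170:310,105:220],None,fx=4,fy=4)
cv2.imwrite("pics/g3.png",o)
```

```text
[ 494.23106833 -186.65740476   61.6930982 ] [-3.1397297   0.01868531 -0.10703378] [-20.48795913   2.28638176  24.1364713 ] [0.3149288  3.89150123 0.05755742]
```

View pics/g3.png

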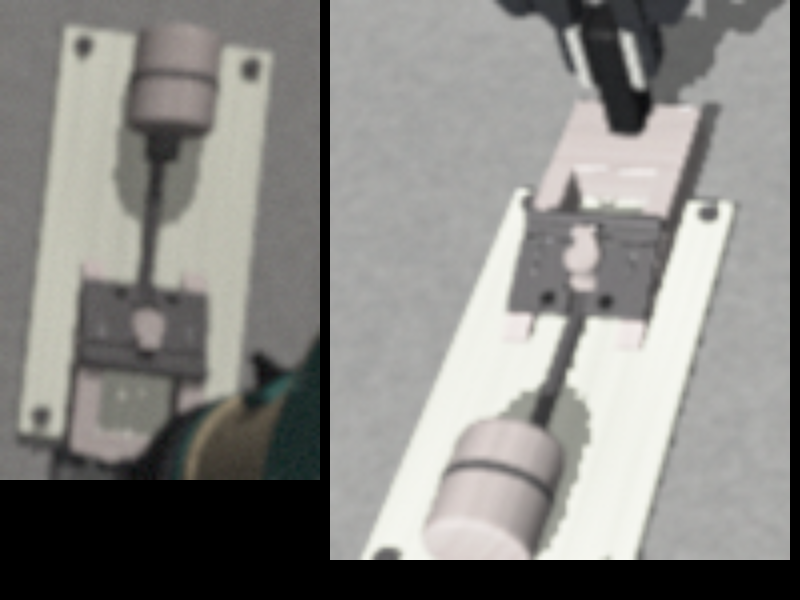

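The clip's closed end now rides up the prongs and both tips show past the jaws (scene crop about (515,325) and (632,335)). Forces are moderate, so I carry on.

Call:
move_arm:
  plan:
    - [[3, -0.3, 0], [0, 0, 0], 0]
    - [[3, -0.3, 0], [0, 0, 0], 0]
    - [[3, -0.3, 0], [0, 0, 0], 0]
    - [[3, -0.3, 0], [0, 0, 0], 0]
    - [[3, -0.3, 0], [0, 0, 0], 0]
    - [[0, 0, 0], [0, 0, 0], 0]
    - [[0, 0, 0], [0, 0, 0], 0]

```text
clock: 12.02
eef_pos: [496.4, -186.8, 61.4]
tool_rot: [-3.137, 0.043, -0.109]
force: [-41.6, 4.3, 45.6]
width: 17.1
gripper_force: 65.7
```

Force is building while the tool pitches nose-down 2.5°, which presses the tips into the plate. I'll take out the pitch and the downward pressure.

Call:
move_arm:
  plan:
    - [[0, 0, 0.3], [-0.1, -1, 0], 0]
    - [[0, 0, 0.3], [-0.1, -1, 0], 0]
    - [[0, 0, 0.4], [-0.05, -0.5, 0], 0]
    - [[0, 0, 0], [0, 0, 0], 0]
    - [[0, 0, 0], [0, 0, 0], 0]

```text
clock: 12.65
eef_pos: [499.9, -187.2, 60.8]
tool_rot: [-3.137, -0.007, -0.108]
force: [-33.6, 3.8, 29.5]
width: 17.3
gripper_force: 63.6
```

Run:
```python
from h import *
s=status.read_state();print(s["eef_pos"],s["tool_rot"],s["force"],s["torque"])
t=cams.get_image("top");s=cams.get_image("scene")
o=np.zeros((600,800,3),np.uint8)
o[:480,:320]=cv2.resize(t[125:245,350:430],None,fx=4,fy=4)
o[:560,330:790]=cv2.resize(s[170:310,105:220],None,fx=4,fy=4)
cv2.imwrite("pics/g4.png",o)
```

```text
[ 499.89077329 -187.18278481   60.79659915] [-3.13746172 -0.00735558 -0.10841239] [-33.60728115   3.76470715  29.47678113] [0.31437551 7.03756589 0.05700652]
```

View pics/g4.png

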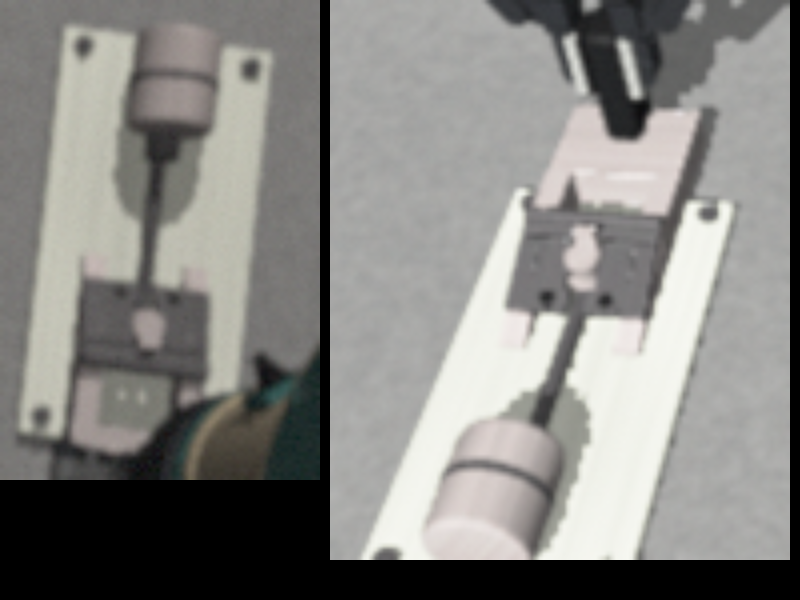

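Taking out the pitch let the fork advance 3.5 mm with less force. The tips are clearly past the jaws at scene crop (515,335) and (628,340). I'll continue the same way.

Call:
move_arm:
  plan:
    - [[2, -0.2, 0.5], [0, -0.3, 0], 0]
    - [[2, -0.2, 0.5], [0, -0.3, 0], 0]
    - [[2, -0.2, 0.5], [0, -0.3, 0], 0]
    - [[2, -0.2, 0.5], [0, -0.3, 0], 0]
    - [[0, 0, 0], [0, 0, 0], 0]
    - [[0, 0, 0], [0, 0, 0], 0]

```text
clock: 13.5
eef_pos: [502.4, -187.2, 60.8]
tool_rot: [-3.134, -0.017, -0.11]
force: [-39.4, 3.5, 24.8]
width: 17.2
gripper_force: 62.9
```

Call:
move_arm:
  plan:
    - [[2, -0.2, 0.7], [0, -0.3, 0], 0]
    - [[2, -0.2, 0.7], [0, -0.3, 0], 0]
    - [[2, -0.3, 0.7], [0, -0.3, 0], 0]
    - [[1, -0.2, 0.7], [0, -0.3, 0], 0]
    - [[0, 0, 0.7], [0, 0, 0], 0]
    - [[0, 0, 0], [0, 0, 0], 0]

```text
clock: 14.25
eef_pos: [535.0, -190.6, 68.0]
tool_rot: [-3.137, -0.086, -0.105]
force: [1.5, 0.4, -4.6]
width: 17.9
gripper_force: 59.5
```

The resistance let go: the TCP sits at the planned end point and the vertical load is now fork plus clip. I'll look.

Run:
```python
from h import *
s=status.read_state();print(s["eef_pos"],s["tool_rot"],s["force"],s["torque"])
t=cams.get_image("top");s=cams.get_image("scene")
o=np.zeros((600,800,3),np.uint8)
o[:480,:320]=cv2.resize(t[125:245,350:430],None,fx=4,fy=4)
o[:560,330:790]=cv2.resize(s[170:310,105:220],None,fx=4,fy=4)
cv2.imwrite("pics/g5.png",o)
```

```text
[ 535.00288927 -190.64494378   67.99300962] [-3.13703668 -0.08626818 -0.10494113] [ 1.47489993  0.3811657  -4.6099302 ] [-0.00029811  0.27537925 -0.03429229]
```

View pics/g5.png

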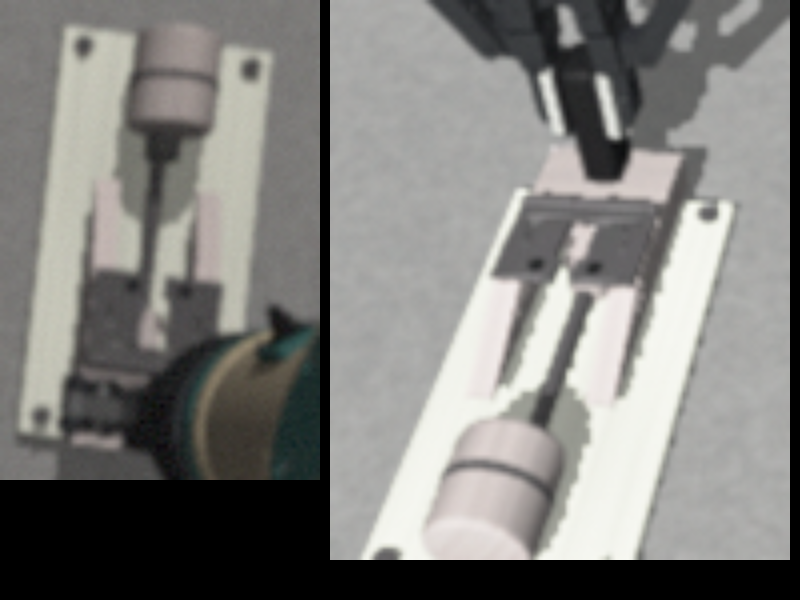

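The clip has come off and lies on the prongs with the pin through its gap, clip ends at scene crop (530,265) and (595,268). I'll lift straight up gently.

Call:
move_arm:
  plan:
    - [[0, 0, 2], [0, 0, 0], 0]
    - [[0, 0, 4], [0, 0, 0], 0]
    - [[0, 0, 6], [0, 0, 0], 0]
    - [[0, 0, 8], [0, 0, 0], 0]
    - [[0, 0, 9], [0, 0, 0], 0]
    - [[0, 0, 9], [0, 0, 0], 0]
    - [[0, 0, 8], [0, 0, 0], 0]
    - [[0, 0, 6], [0, 0, 0], 0]
    - [[0, 0, 3], [0, 0, 0], 0]
    - [[0, 0, 0], [0, 0, 0], 0]

```text
clock: 15.6
eef_pos: [534.6, -190.7, 122.9]
tool_rot: [-3.137, -0.086, -0.105]
force: [-0.7, 0.6, -2.3]
width: 17.2
gripper_force: 59.5
```

Run:
```python
from h import *
s=status.read_state();print(s["eef_pos"],s["tool_rot"],s["force"],s["torque"])
t=cams.get_image("top");s=cams.get_image("scene")
o=np.zeros((600,800,3),np.uint8)
o[:480,:320]=cv2.resize(t[125:245,350:430],None,fx=4,fy=4)
o[:600,330:790]=cv2.resize(s[150:300,105:220],None,fx=4,fy=4)
cv2.imwrite("pics/g6.png",o)
```

```text
[ 534.56429752 -190.67016509  122.93633431] [-3.13702176 -0.08572198 -0.1051509 ] [-0.69268356  0.60218397 -2.32708358] [-0.02862092  0.2147515   0.0376149 ]
```

View pics/g6.png

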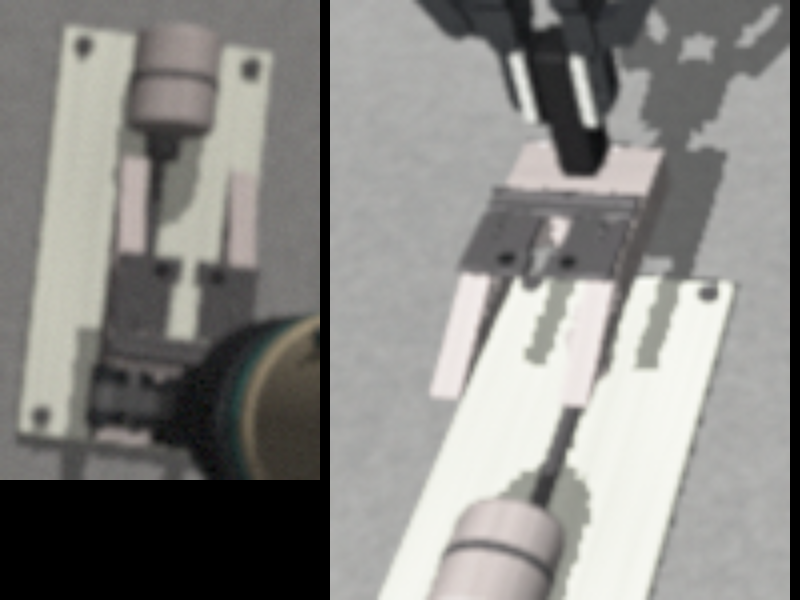

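The clip lies on the fork clear of the pin. I have used my 10 views, so from here I work by numbers. First, the fork's pitch from its tips and heel.

Run:
```python
from h import *
T=lambda u,v:(350+u/4,125+v/4); S=lambda u,v:(105+(u-330)/4,150+v/4)
L,e=two(T(135,157),S(577,404));R,f=two(T(243,172),S(447,396));print(L,e,R,f)
m=(L+R)/2
for z in (70,80,85,90,95,100,110):
  h=(plane("scene",*S(518,146),z)+plane("scene",*S(665,150),z))/2
  print(z,h.round(1),"len",np.hypot(*(m-h)[:2]).round(1),"pitch",np.degrees(np.arctan2(m[2]-2-(z-22),np.hypot(*(m-h)[:2]))).round(1))
```

```text
[ 657.4337304  -176.85280455   75.73927473] 3.6101845554280603 [ 651.64083304 -229.35115143   75.10324991] 2.4810703405309833
70 [ 499.8 -196.5   70. ] len 154.9 pitch 9.3
80 [ 510.8 -192.7   80. ] len 144.1 pitch 6.1
85 [ 516.3 -190.8   85. ] len 138.8 pitch 4.3
90 [ 521.7 -188.9   90. ] len 133.5 pitch 2.3
95 [ 527.2 -187.    95. ] len 128.3 pitch 0.2
100 [ 532.7 -185.1  100. ] len 123.1 pitch -2.1
110 [ 543.7 -181.4  110. ] len 113.0 pitch -7.4
```

The fork is tips-up about 2.3°. I'll level it and carry it slowly back to the free place on the mat.

Call:
move_arm:
  plan:
    - [[0, 0, 0], [0.02, 0.2, 0], 0]
    - [[0, 0, 0], [0.05, 0.5, 0], 0]
    - [[0, 0, 0], [0.07, 0.7, 0], 0]
    - [[0, 0, 0], [0.05, 0.5, 0], 0]
    - [[0, 0, 0], [0.03, 0.3, 0], 0]
    - [[0, 1.5, 0], [0, 0, 0], 0]
    - [[0, 3, 0], [0, 0, 0], 0]
    - [[0, 4.5, 0], [0, 0, 0], 0]
    - [[0, 6, 0], [0, 0, 0], 0]
    - [[0, 8, 0], [0, 0, 0], 0]

```text
clock: 16.95
eef_pos: [534.5, -167.1, 122.8]
tool_rot: [-3.137, -0.047, -0.105]
force: [0.3, 0.3, -3.8]
width: 17.3
gripper_force: 59.5
```

Call:
move_arm:
  plan:
    - [[0, 10, 0], [0, 0, 0.1], 0]
    - [[0, 12, 0], [0, 0, 0.2], 0]
    - [[0, 12, 0], [0, 0, 0.3], 0]
    - [[0, 12, 0], [0, 0, 0.4], 0]
    - [[0, 12, 0], [0, 0, 0.4], 0]
    - [[0, 12, 0], [0, 0, 0.4], 0]
    - [[0, 12, 0], [0, 0, 0.4], 0]
    - [[0, 12, 0], [0, 0, 0.4], 0]
    - [[0, 12, 0], [0, 0, 0.4], 0]
    - [[0, 12, 0], [0, 0, 0.4], 0]

```text
clock: 18.2
eef_pos: [534.5, -48.9, 122.8]
tool_rot: [-3.137, -0.047, -0.045]
force: [-0.8, 0.3, -2.7]
width: 17.1
gripper_force: 59.5
```

Call:
move_arm:
  plan:
    - [[-0.5, 12, 0], [0, 0, 0.4], 0]
    - [[-0.5, 12, 0], [0, 0, 0.4], 0]
    - [[-0.5, 12, 0], [0, 0, 0.4], 0]
    - [[-0.5, 12, 0], [0, 0, 0.4], 0]
    - [[-0.5, 12, 0], [0, 0, 0.4], 0]
    - [[-0.5, 12, 0], [0, 0, 0.3], 0]
    - [[-0.5, 12, 0], [0, 0, 0.2], 0]
    - [[-0.5, 12, 0], [0, 0, 0.1], 0]
    - [[-0.5, 12, 0], [0, 0, 0], 0]
    - [[0, 12, 0], [0, 0, 0], 0]

```text
clock: 19.45
eef_pos: [530.0, 71.2, 122.8]
tool_rot: [-3.137, -0.047, -0.001]
force: [-0.2, -0.5, -3.7]
width: 17.4
gripper_force: 59.5
```

Call:
move_arm:
  plan:
    - [[0, 12, 0], [0, 0, 0], 0]
    - [[0, 12, 0], [0, 0, 0], 0]
    - [[0, 11, 0], [0, 0, 0], 0]
    - [[0, 9.5, 0], [0, 0, 0], 0]
    - [[0, 8, 0], [0, 0, 0], 0]
    - [[0, 6, 0], [0, 0, 0], 0]
    - [[0, 4.5, 0], [0, 0, 0], 0]
    - [[0, 3, 0], [0, 0, 0], 0]
    - [[0, 1.5, 0], [0, 0, 0], 0]
    - [[0, 0, 0], [0, 0, 0], 0]

```text
clock: 20.7
eef_pos: [530.0, 137.7, 122.8]
tool_rot: [-3.137, -0.047, -0.001]
force: [-0.7, -0.9, -3.3]
width: 17.2
gripper_force: 59.5
```

Run:
```python
from h import *
s=status.read_state();print(s["clock"],s["eef_pos"],s["tool_rot"],s["force"],s["torque"])
t=cams.get_image("top");s=cams.get_image("scene")
cv2.imwrite("pics/t7.png",t);cv2.imwrite("pics/s7.png",s)
# steel fork mask in the scene view and the dark clip patch inside its outline
g=s.astype(int);m=(g.min(2)>140)
m[:190]=0;m[290:]=0;m[:,:300]=0;m[:,400:]=0
n,l,st,c=cv2.connectedComponentsWithStats(m.astype(np.uint8));print([(r.tolist()) for r in st[1:] if r[4]>30])
```

```text
20.7 [530.01430081 137.73379736 122.81645016] [-3.13727289e+00 -4.69103194e-02 -6.10873836e-04] [-0.71076258 -0.88795305 -3.32586316] [-0.00213712  0.14190683 -0.00019889]
[[300, 190, 29, 100, 2382], [333, 190, 66, 7, 320], [350, 199, 7, 8, 45], [396, 206, 4, 14, 34], [338, 215, 11, 31, 245], [368, 214, 12, 31, 247]]
```

Both prongs show symmetric beyond the clip (scene columns 338–349 and 368–380), so the clip is still aboard and level. I'll move 13 mm further in y and lower.

Call:
move_arm:
  plan:
    - [[0, 1, 0], [0, 0, 0], 0]
    - [[0, 2, -1], [0, 0, 0], 0]
    - [[0, 3, -3], [0, 0, 0], 0]
    - [[0, 3, -4], [0, 0, 0], 0]
    - [[0, 2.5, -6], [0, 0, 0], 0]
    - [[0, 1.5, -7], [0, 0, 0], 0]
    - [[0, 0, -7], [0, 0, 0], 0]
    - [[0, 0, -7], [0, 0, 0], 0]
    - [[0, 0, -6], [0, 0, 0], 0]
    - [[0, 0, -6], [0, 0, 0], 0]

```text
clock: 22.05
eef_pos: [530.1, 150.8, 75.4]
tool_rot: [-3.137, -0.047, -0.001]
force: [1.0, 0.3, -3.9]
width: 17.2
gripper_force: 59.5
```

Call:
move_arm:
  plan:
    - [[0, 0, -5], [0, 0, 0], 0]
    - [[0, 0, -4], [0, 0, 0], 0]
    - [[0, 0, -3], [0, 0, 0], 0]
    - [[0, 0, -2], [0, 0, 0], 0]
    - [[0, 0, -1], [0, 0, 0], 0]
    - [[0, 0, -1], [0, 0, 0], 0]
    - [[0, 0, 0], [0, 0, 0], 0]
    - [[0, 0, 0], [0, 0, 0], 0]

```text
clock: 23.05
eef_pos: [530.1, 150.8, 59.9]
tool_rot: [-3.137, -0.047, -0.0]
force: [-0.2, 0.5, -3.4]
width: 17.3
gripper_force: 59.5
```

Call:
move_arm:
  plan:
    - [[0, 0, -1], [0, 0, 0], 0]
    - [[0, 0, -1], [0, 0, 0], 0]
    - [[0, 0, -0.7], [0, 0, 0], 0]
    - [[0, 0, 0], [0, 0, 0], 0]

```text
clock: 23.55
eef_pos: [530.0, 150.8, 57.0]
tool_rot: [-3.137, -0.047, -0.0]
force: [-0.7, 0.3, -2.7]
width: 17.5
gripper_force: 59.4
```

Call:
move_arm:
  plan:
    - [[0, 0, -0.7], [0, 0, 0], 0]
    - [[0, 0, -0.7], [0, 0, 0], 0]
    - [[0, 0, -0.6], [0, 0, 0], 0]
    - [[0, 0, 0], [0, 0, 0], 0]

```text
clock: 24.05
eef_pos: [530.2, 150.9, 55.9]
tool_rot: [-3.137, -0.048, -0.001]
force: [-2.1, -0.1, 6.2]
width: 17.6
gripper_force: 60.7
```

Touched down. I'll release gently and then retreat upward.

Call:
move_arm:
  plan:
    - [[0, 0, 0], [0, 0, 0], 0.3]
    - [[0, 0, 0], [0, 0, 0], 0.4]
    - [[0, 0, 0], [0, 0, 0], 0.6]
    - [[0, 0, 0], [0, 0, 0], 0.8]
    - [[0, 0, 0], [0, 0, 0], 1]
    - [[0, 0, 0], [0, 0, 0], 1]

```text
clock: 24.8
eef_pos: [530.0, 150.8, 55.1]
tool_rot: [-3.137, -0.047, -0.0]
force: [-0.2, -1.0, -0.0]
width: 85.3
gripper_force: 0.0
```

Call:
move_arm:
  plan:
    - [[0, 0, 5], [0, 0, 0], 1]
    - [[0, 0, 12], [0, 0, 0], 1]
    - [[0, 0, 20], [0, 0, 0], 1]
    - [[0, 0, 25], [0, 0, 0], 1]
    - [[0, 0, 30], [0, 0, 0], 1]
    - [[-10, -40, 25], [0, 0, 0], 1]
    - [[-10, -50, 10], [0, 0, 0], 1]
    - [[-10, -50, 0], [0, 0, 0], 1]
    - [[-10, -50, 0], [0, 0, 0], 1]
    - [[-10, -50, 0], [0, 0, 0], 1]

```text
clock: 26.05
eef_pos: [479.9, -90.8, 183.2]
tool_rot: [-3.137, -0.049, -0.0]
force: [1.8, -0.1, -0.4]
width: 85.3
gripper_force: 0.0
```

Call:
move_arm:
  plan:
    - [[-5, -50, 0], [0, 0, 0], 1]
    - [[0, -50, 0], [0, 0, 0], 1]
    - [[0, -40, 0], [0, 0, 0], 1]
    - [[0, 0, 0], [0, 0, 0], 1]
    - [[0, 0, 0], [0, 0, 0], 1]

```text
clock: 26.68
eef_pos: [475.0, -228.4, 182.6]
tool_rot: [-3.137, -0.047, -0.0]
force: [0.2, 0.6, -0.2]
width: 85.4
gripper_force: 0.0
```

Run:
```python
from h import *
s=status.read_state();print(s["clock"],s["eef_pos"],s["force"],s["width"])
t=cams.get_image("top");cv2.imwrite("pics/t8.png",t);s=cams.get_image("scene");cv2.imwrite("pics/s8.png",s)
def blobs(im,box,f,k):
    x0,x1,y0,y1=box;m=f(im[y0:y1,x0:x1].astype(int)).astype(np.uint8)
    st=cv2.connectedComponentsWithStats(m)[2];print(k,[(r[0]+x0,r[1]+y0,*r[2:]) for r in st[1:].tolist() if r[4]>25])
t0=cv2.imread("pics/top0.png");s0=cv2.imread("pics/scene0.png")
br=lambda g:g.min(2)>100
for im,k in((t0,"before"),(t,"after")): blobs(im,(130,245,150,258),br,"mat top "+k)
for im,k in((s0,"before"),(s,"after")): blobs(im,(326,460,200,290),lambda g:g.min(2)>140,"mat scene "+k)
d=lambda a,b:np.abs(a.astype(int)-b).max(2)>45
print("changed top:");blobs(d(t,t0).astype(np.uint8)[...,None],(120,425,60,270),lambda g:g[...,0]>0,"diff")
# outline of the clip on the wedge: text map of the fork area, top view
for r in t[165:242:2,194:238:1].min(2): print(''.join('#' if v>110 else '+' if v>62 else '-' if v>48 else '.' for v in r))
```

```text
26.675 [ 474.982063   -228.44416341  182.56015159] [ 0.24564172  0.56031029 -0.24909802] 85.3803225455221
mat top before [(130, 150, 3, 26, 39), (139, 168, 39, 67, 1799), (197, 170, 36, 66, 1087), (243, 232, 2, 26, 39)]
mat top after [(130, 150, 3, 26, 40), (139, 168, 39, 67, 1808), (199, 171, 9, 22, 151), (224, 171, 9, 23, 155), (197, 218, 8, 18, 100), (207, 219, 22, 18, 236), (243, 233, 2, 25, 41)]
mat scene before [(434, 200, 26, 61, 817), (335, 207, 45, 64, 1289), (396, 206, 49, 64, 2104), (326, 267, 3, 23, 45)]
mat scene after [(434, 200, 26, 62, 825), (335, 206, 35, 13, 322), (396, 206, 49, 64, 2111), (352, 225, 6, 6, 32), (341, 240, 10, 30, 219), (369, 240, 11, 30, 216), (326, 266, 3, 24, 46)]
changed top:
diff [(197, 192, 34, 28, 453), (367, 194, 37, 33, 792), (396, 254, 29, 16, 337)]
............................................
............................................
.........-..................................
......-+#####+-.................+++++++-....
......-#######-................-#######+....
......+######+-................+#######-....
......+######+............
[... 758 characters left out ...]
------+-----+++++-.......
...-++++++++++++++++++++++++++++++++-.......
....++++++--++++++++++++++++++++++++-.......
....++++++++++++++++++++++++++++-----.......
...+####++++++###########+++++++++++-.......
...+######+++++++##################+-.......
...+#####+........-+++#############+........
...+#####+............-+###########+-.......
..-+#####+.............+###########+-.......
..-+#####+............-+###########+-.......
..++####++............-+###########+........
..+######+............+############+-.......
..++######++--........+############+-.......
........-----.........-+++++++++++++........
............................................
............................................
```

The brightness map shows the clip lying square on the wedge, with both dots visible. The wedge stands upright in its old place on the mat. The only top-view changes are at the wedge, the pin and the arm's shadow, so the bystanders are untouched. Handing in.

```bash
python3 -c "
from cell import ctrl
print(ctrl.finish_job())"
```

```text
the job is handed in; nothing more can be done
None
```

The job is handed in at about 27 s: the clip is off the pin and lies on the forked wedge, which stands upright in its old place on the mat, and the camera showed no change at the solid wedge, spanner or wheel.

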